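# Empty the belt printer's catch tray into the pegboard basket

## Task

Lift the red basket off its two pegs and stand it on the desk against the open end of the printer's catch tray, then slide the three finished prints along the tray and off its lip so that they drop into the basket; push them, do not lift them out. Leave the basket standing upright there with all three prints in it, and leave the unfinished blue print on the belt and everything else on the desk where they are.

Things in the scene. Friction and masses are not known exactly. Their poses are not given: they have to be found in the camera images.
- printer: Desktop belt 3D printer with an aluminium catch tray on legs; fixed. Origin: on the desk below the middle of the tray's open lip; y points out of the tray (the way prints leave), x along the lip, z up. Tray floor: top z=105 mm, underside 99, y=0 (lip) to -240; inside x=+-95; side and back walls (back inner face y=-236) up to z=135. Front legs' front faces y=-52: a low basket tucks under the lip.
- tray_mouth (a point): Middle of the open, square lip of the tray, at the top of its floor, 105 mm above the desk.
- belt_end (a point): Middle of the belt's front end, behind the tray: 160 mm above the desk, 240 mm behind the lip. The black belt runs on from here 340 mm further back, machine 280 wide; sloping gantry and print head begin 200 mm behind this point, up to 400 mm above the desk, filament spool above to 560.
- basket: Red plastic basket, 220 x 170 x 80 mm (x, y, z), walls and floor 4 mm, open top, 250 g, with a rigid upright handle: uprights at x=+-104, y=0, and a level 12 mm bar along x at z=210. Origin: centre of its underside; z up. It starts hanging upright by the bar on two pegs of the pegboard, underside about 50 mm above the desk.
- basket_grip (a point): Middle of the basket's handle bar: black grip, 60 mm long (along the basket's x), 16 mm wide, 18 mm high, 210 mm above the basket's underside. The two pegs hold the bar 55 mm to either side of it.
- pegboard: White pegboard standing on the desk, 350 mm high, facing its own -y; fixed. Origin: on the desk below the face, midway between the two basket pegs; panel x=-130 to 350, z up. Pegs (8 mm steel) at x=+-55 stick out to y=-150; the bar sits in a dip at y=-125, tips turn up 18 mm: raise the bar 25 mm or more, then draw it out along -y. Black headset fixed at x=250, 85 mm out.
- print_hanger: Finished print, orange U-shaped headset hanger 36 x 85 x 32 mm (ends 32 high, middle 12). Loose, about 50 g, lies on the tray floor. Origin: centre of its underside; y along its length, z up.
- print_cradle: Finished print, green controller cradle 36 x 80 x 32 mm (block 22 high with two ribs on top). Loose, about 50 g, lies on the tray floor. Origin: centre of its underside; y along its length, z up.
- print_box: Finished print, yellow open-topped card box 36 x 75 x 30 mm. Loose, about 50 g, lies on the tray floor. Origin: centre of its underside; y along its length, z up.
- half_print: Unfinished blue print, 60 x 60 x 22 mm block, loose on the printer's belt under the print head. Origin: centre of its underside. Must stay.
- controller: White game controller, about 100 x 155 x 50 mm, loose on the desk beyond the tray. Origin: centre of its underside. Must stay.
- planter: White ceramic planter, 120 mm across, 100 mm high plus leaves to 170. Origin: centre of its underside. Must stay.
- dice_tray: Wooden dice tray 160 x 120 x 30 mm with dice. Origin: centre of its underside. Must stay.
There are look-alikes about, which are no part of the job. Of the things like the print_box, leave any that is grey; of the rest the smaller one is meant.

How it is judged:
By the outcome, as a careful person would: the job done as asked, in the order asked, and still so for the second after the job is handed in, with the robot touching nothing.
It also fails if it takes over 72 s, if anything falls off the work surface, if the arm or the gripper's body presses on something with over 40 N, if the wrist force passes 120 N, or if a joint passes its speed limit or range.

## Robot

A 7-joint arm with a two-finger parallel gripper is mounted at the origin on the work surface. World frame = base frame: x ahead of the robot, y to its left, z up, the work surface at z = 0. Lengths are in m, angles in rad, forces in N, time in s.
With the tool pointing down it reaches from about 0.4 to 0.85 m from the base axis. Payload 6.9 kg.
Tool frame: the origin (TCP) lies midway between the tips of the shut fingers; the grasp point (between the pads) lies behind it (ctrl.pinch_z is the z of the grasp point in the tool frame, in m); z points along the fingers, y is the direction in which the jaws open and shut (so a half turn about z gives the same grasp; the last joint's range is limited). The gripper opens to 85 mm and grips with 20 to 120 N. Pads are 22 mm wide; open, the fingers measure 114 mm over their backs; the gripper's body (76 mm by 85 mm) begins 54 mm behind the grasp point. The pads swing forward as they close: fully open they stand 13 mm farther back than shut.
Start: joints at [1.383, 0.507, -0.238, 1.5, 0.126, 1.149, -0.155], TCP at [0.181, -0.598, 0.231] pointing down, gripper open.
Joint ranges: [-3.08, 3.08], [-0.24, 2.05], [-1.43, 1.35], [0, 2.5], [-1.52, 4.66], [0.17, 1.96], [-2.89, 2.89]. Speed limits (rad/s): [2.39, 2.39, 3.14, 3.14, 3.14, 3.14, 3.14].

## Interface

Orientations are given as a unit quaternion [w, x, y, z].
In Python, from station import ctrl, get_state, vision, ticket, models gives the robot as it stands. Calls block until the motion is done:
- ctrl.movep(position, orientation): joint-space move of the TCP to a pose.
- ctrl.movel(position, frame=None, max_speed=0.15): straight line of the TCP; frame=None keeps the orientation; max_speed is the mean speed in m/s.
- ctrl.set_joints(angles): joint-space move.
- ctrl.ungrasp() and ctrl.close_gripper(force=None): open the fingers fully, or close them until they stop; force is the grip in N (None keeps the last).
- ctrl.pause(seconds).
- ctrl.ik(position, orientation): joint angles nearest the present ones, or None.
- get_state(): the state.
- vision.grab_frame(name): name is "side" or "top" or "wrist"; returns (picture, depth): 400x640x3 uint8, blue, green, red; 400x640 float32, m along the optical axis (not along the pixel's ray), 0 where there is no reading.
- vision.camera_info(name): a dict with "mtx" (3x3 intrinsics, pixels), "R" (3x3) and "t" (3): a world point X has camera coordinates R X + t; the wrist camera has in their place "hand_eye" (4x4, takes a point from camera to tool coordinates, whose origin is the TCP and whose axes are the flange's). Camera axes: x right, y down, z forward; pixel columns grow to the right and rows downward; lengths in m; the calibration is good to about 2 mm. A picture is of the moment at which its call begins: read the wrist's pose just before it. camera_info takes no time and is no camera call.
A pose or a line that the arm cannot do raises ctrl.Unreachable and nothing moves.
- ticket.close_job(): hands the job in, once; it reports no verdict.
Trained networks look in the newest picture that a camera, given by its name, has taken for a name from the list of things; names that differ only in an ending like _2 or _b are one class to them, and where a whole thing is asked for, a point or a joint stands for the part that bears it (a point fixed in the world has none). Each returns a list of dicts, best first, with "p" (0 to 1); they miss things now and then, are a little off and sometimes report something else, mostly with a low value. They report only what shows in the picture. A call takes as long as a camera call. They do not tell look-alikes from the thing itself.
- models.recognise(camera, target): "point" ([column, row] in pixels, amid what is visible of it).
- models.masks_of(camera, target): "mask" (400x640 bool, what is visible of it) and "point" ([column, row] in pixels, amid what is visible of it).
The state is a dict: "time": time; "qpos": joint angles; "qd": joint speeds; "tau": joint torques, N m; "tcp_pos": TCP position; "eef_rot": TCP orientation; "contact_force": force on the tool from outside, world axes, zero at the start; "wrist_torque": the same for the moment, N m; "width": finger opening in m.
Only numpy, scipy, OpenCV 4.12 (cv2) and the standard library are available. Lean on these libraries where they do the work, as an engineer would, in place of code of your own. Each camera call takes 0.05 s, during which the arm holds its last target. There are 200 camera calls.

## Working session

There is one attempt and no reset: what is moved stays moved. The work goes in short steps, each a Python script; the robot and the scene stay as the last script left them, time stands still between calls to the robot, and variables do not carry over. Pictures are saved under pics/ and viewed, about 8 in all and at most 12, crops included, and the job is handed in when it is done.

```bash
ls; mkdir -p pics
cat > h.py <<'E'
import numpy as np, cv2
from scipy.spatial.transform import Rotation as Rn
from station import ctrl, get_state, vision, ticket, models
def q2R(q): return Rn.from_quat([q[1],q[2],q[3],q[0]]).as_matrix()
def R2q(R):
    q=Rn.from_matrix(R).as_quat(); return [q[3],q[0],q[1],q[2]]
def pose_cam(name):
    c=vision.camera_info(name); K=np.array(c["mtx"])
    if name=="wrist":
        s=get_state(); T=np.eye(4); T[:3,:3]=q2R(s["eef_rot"]); T[:3,3]=s["tcp_pos"]
        W=T@np.array(c["hand_eye"])
    else:
        W=np.eye(4); R=np.array(c["R"]); W[:3,:3]=R.T; W[:3,3]=-R.T@np.array(c["t"])
    return K,W
def cloud(d,K,W):
    v,u=np.mgrid[:d.shape[0],:d.shape[1]]
    P=np.stack([(u-K[0,2])/K[0,0]*d,(v-K[1,2])/K[1,1]*d,d],-1)
    P=P@W[:3,:3].T+W[:3,3]; P[d<=0]=np.nan
    return P
def look(name):
    K,W=pose_cam(name); im,d=vision.grab_frame(name)
    return im,cloud(d,K,W),K,W
def down(yaw): # tool pointing down, jaws(y) along angle: tool x axis at yaw
    c,s=np.cos(yaw),np.sin(yaw)
    return R2q(np.array([[c,s,0],[s,-c,0],[0,0,-1]]))
E
python3 - <<'E'
from h import *
s=get_state(); print({k:np.round(v,3) for k,v in s.items()}, ctrl.pinch_z)
print(vision.camera_info("wrist"))
for n in("side","top"):
    im,P,K,W=look(n); cv2.imwrite(f"pics/{n}0.png",im); np.save(f"{n}0.npy",P); print(n,W.round(3).tolist())
    for t in "printer basket pegboard print_hanger print_cradle print_box half_print controller planter dice_tray basket_grip".split():
        for r in models.masks_of(n,t):
            m=r["mask"]; Q=P[m]; Q=Q[~np.isnan(Q[:,0])]
            print(t,round(r["p"],2),np.round(r["point"]),m.sum(),np.median(Q,0).round(3) if len(Q) else None, np.percentile(Q,[3,97],axis=0).round(3).tolist() if len(Q) else'')
E
```

```text
pics
{'time': np.float64(0.0), 'qpos': array([ 1.383,  0.508, -0.237,  1.501,  0.126,  1.149, -0.155]), 'qd': array([ 0.   , -0.001,  0.001, -0.001, -0.001,  0.   , -0.001]), 'tau': array([ 1.0000e-03, -6.2060e+01, -2.1860e+00, -2.4965e+01,  1.3000e-02,
        1.2000e-02, -0.0000e+00]), 'tcp_pos': array([ 0.181, -0.598,  0.23 ]), 'eef_rot': array([-0.001,  0.989,  0.146, -0.   ]), 'contact_force': array([-0.282, -0.321,  0.506]), 'wrist_torque': array([-0.038,  0.037, -0.006]), 'width': np.float64(0.085)} -0.0187
{'mtx': array([[300.68878422,   0.        , 318.90234293],
       [  0.        , 300.68878422, 202.52304142],
       [  0.        ,   0.        ,   1.        ]]), 'hand_eye': array([[ 1.18403200e-04, -9.46729439e-01, -3.22030053e-01,
         8.31317622e-02],
       [ 9.99999880e-01, -4.07393195e-05,  4.87446115e-04,
        -2.47184315e-04],
       [-4.74598873e-04, -3.22030072e-01,  9.46729321e-01,
        -1.42963823e-01],
       [ 0.00000000e+00,  0.00000000e+00,  0.00000000e+00,
         1.00000000e+00]])}
side [[-0.919, 0.221, -0.326, 1.095], [0.393, 0.489, -0.778, 1.
[... 2821 characters left out ...]
t 0.78 [467. 218.] 528 [ 0.479 -0.412  0.181] [[0.449, -0.443, 0.161], [0.512, -0.382, 0.187]]
controller 0.67 [285. 148.] 1106 [0.762 0.101 0.034] [[0.715, 0.026, 0.021], [0.802, 0.17, 0.049]]
planter 0.98 [347. 128.] 1509 [ 0.788 -0.083  0.093] [[0.735, -0.137, 0.001], [0.877, -0.028, 0.163]]
planter 0.2 [484. 210.] 21974 [ 0.468 -0.435  0.16 ] [[0.333, -0.64, 0.101], [0.604, -0.038, 0.539]]
dice_tray 0.4 [284. 147.] 1090 [0.762 0.1   0.035] [[0.715, 0.026, 0.021], [0.802, 0.168, 0.049]]
basket_grip 0.77 [205. 239.] 4907 [0.472 0.347 0.057] [[0.364, 0.262, 0.049], [0.578, 0.433, 0.268]]
basket_grip 0.68 [367. 220.] 411 [ 0.502 -0.124  0.118] [[0.483, -0.164, 0.106], [0.521, -0.082, 0.142]]
```

```bash
python3 -c "
import cv2,numpy as np
a=cv2.imread('pics/top0.png');b=cv2.imread('pics/side0.png')
cv2.imwrite('pics/c0.png',a)
cv2.imwrite('pics/c1.png',np.vstack([cv2.resize(a[170:310,300:480],None,fx=3,fy=3)[:,:540],cv2.resize(b[150:240,200:380],(540,270))])[:600*2])
"
```

```text
(no output)
```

View pics/top0.png

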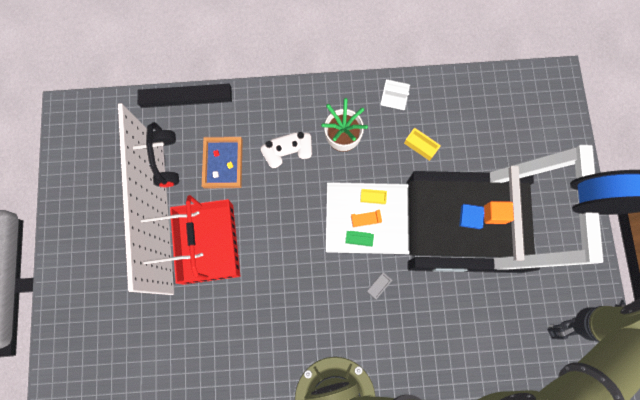

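View pics/c1.png

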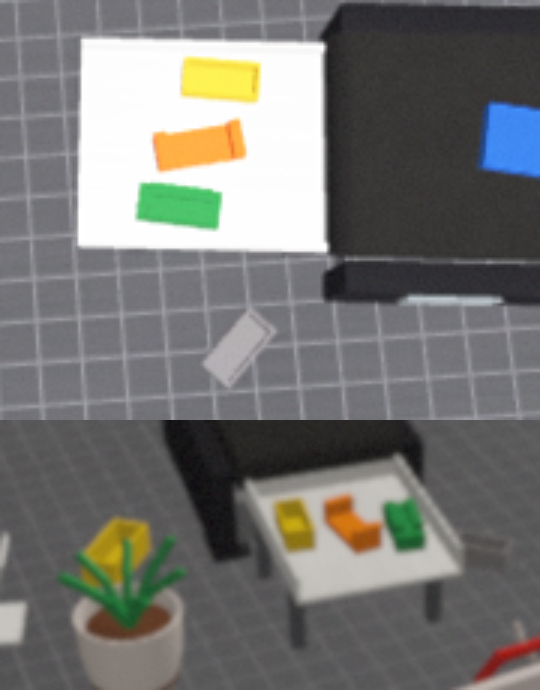

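Pictures so far: 2. The top view shows the tray at px (326–409, 183–255). In it are a yellow box at (372,196), the orange hanger at (366,218) and the green cradle at (359,239).

Print_box candidates:
- yellow on the tray, (372,196)
- larger yellow on the desk, (422,145)
- grey, (380,286)

I choose the tray one: it is yellow, smaller and on the tray floor, and the close crop confirms it. The basket at (205,239) has its grip at (190,233). There is also an orange block at (499,212), which may be the print head, and a black bar at (185,95). I leave both.

Run:
```python
import numpy as np, cv2
T=np.load("top0.npy");S=np.load("side0.npy")
ti=cv2.imread("pics/top0.png");si=cv2.imread("pics/side0.png")
def box(P): 
    (c,s,a)=cv2.minAreaRect((P[:,:2]*1000).astype(np.float32)); return np.round(c,1),np.round(s,1),round(a,1)
for n,P,im in(("top",T,ti),("side",S,si)):
    x,y,z=P[...,0],P[...,1],P[...,2]; hsv=cv2.cvtColor(im,cv2.COLOR_BGR2HSV)
    r=(x>.33)&(x<.66)&(y>-.32)&(y<.05)
    f=r&(z>.097)&(z<.112)&(hsv[...,1]<40)&(hsv[...,2]>120)
    f=cv2.morphologyEx(f.astype(np.uint8),cv2.MORPH_OPEN,np.ones((3,3)))>0
    Q=P[f]; print(n,"floor",f.sum(),np.median(Q[:,2]).round(4),box(Q))
    # lip edge: per x-bin max y, for lip line
    b=[(xx+.01,np.percentile(Q[(Q[:,0]>xx)&(Q[:,0]<xx+.02),1],98)) for xx in np.arange(.40,.58,.02)]
    b=np.array(b); k=np.polyfit(b[:,0],b[:,1],1); print("lip y=",k.round(4),"res",(b[:,1]-np.polyval(k,b[:,0])).round(4), "y at x=.5",np.polyval(k,.5).round(4))
    w=r&(z>.125)&(z<.145)&(hsv[...,1]<40)&(hsv[...,2]>120); Q=P[w]; print("walls",w.sum(),box(Q) if w.sum()>5 else'')
    for nm,lo,hi in(("yellow",22,35),("orange",5,20),("green",45,80)):
        m=r&(hsv[...,0]>=lo)&(hsv[...,0]<=hi)&(hsv[...,1]>120)&(z>.104)&(y>-.25); Q=P[m]
        print(nm,m.sum(),box(Q),Q[:,2].max().round(3), "min y",Q[:,1].min().round(3))
    m=(x>.33)&(x<.62)&(y>.25)&(y<.45)&(z>.235)&(z<.30)
    red=m&((hsv[...,0]<8)|(hsv[...,0]>172))&(hsv[...,1]>120); blk=m&(hsv[...,2]<70)
    Q=P[red]; k=np.polyfit(Q[:,0],Q[:,1],1); print("bar",red.sum(),k.round(4),box(Q),np.percentile(Q,[1,50,99],axis=0).round(3).tolist())
    Q=P[blk];print("grip",blk.sum(),Q.mean(0).round(4),box(Q),np.percentile(Q,[2,98],axis=0).round(3).tolist())
    m=(y>.2)&(y<.45)&(x>.3)&(x<.65)&((hsv[...,0]<8)|(hsv[...,0]>172))&(hsv[...,1]>120)&(z>.1)&(z<.145);Q=P[m];print("rim",m.sum(),box(Q),Q[:,2].max().round(3))
    m=(y>.44)&(z>.05)&(z<.34)&(x>.3)&(x<.85)&(hsv[...,1]<60);Q=P[m];print("board",m.sum(),box(Q))
```

```text
top floor 3770 0.1051 (array([ 507., -128.]), array([236.9, 188.6]), 84.6)
lip y= [ 0.1201 -0.0774] res [-0.0403  0.0193  0.016   0.0117  0.008   0.0039 -0.0025 -0.0062 -0.01  ] y at x=.5 -0.0173
walls 355 (array([ 504.2, -127.4]), array([235.4, 202.1]), 84.8)
yellow 322 (array([ 566.3, -150.6]), array([73.2, 36.2]), 81.1) 0.144 min y -0.188
orange 351 (array([ 502.6, -123.3]), array([35.5, 84.3]), 5.2) 0.145 min y -0.166
green 321 (array([445.8, -99.9]), array([75.3, 36. ]), 79.2) 0.147 min y -0.138
bar 332 [0.0674 0.316 ] (array([470.7, 348.9]), array([217.6,  17.5]), 3.6) [[0.363, 0.336, 0.241], [0.45, 0.347, 0.264], [0.576, 0.359, 0.272]]
grip 124 [0.4716 0.3466 0.2682] (array([471.3, 347.3]), array([56.4, 14.5]), 4.2) [[0.445, 0.339, 0.26], [0.498, 0.354, 0.275]]
rim 834 (array([471.2, 349.1]), array([222.5, 172.7]), 3.8) 0.141
board 5839 (array([571.1, 458.1]), array([481.2,  57.3]), 3.1)
side floor 1166 0.1034 (array([ 499.8, -128.5]), array([252.3, 189.4]), 84.0)
lip y= [-0.0588  0.0206] res [-0.007   0.004  -0.0008  0.0039  0.0052 -0.0008 -0.0024 -0.0005 -0.0017] y at x=.5 -0.0088
walls 164 (array([ 503.3, -125.6]), array([239.8, 202.6]), 84.5)
yellow 151 (array([ 567.1, -152.8]), array([88.1, 35.1]), 81.0) 0.136 min y -0.195
orange 200 (array([ 499.5, -122.6]), array([46.1, 98.9]), 4.2) 0.139 min y -0.171
green 138 (array([450., -93.]), array([81.5, 33.3]), 75.2) 0.14 min y -0.132
bar 194 [0.0587 0.3237] (array([474.9, 348.1]), array([208.7,  26.2]), 1.6) [[0.376, 0.339, 0.244], [0.507, 0.352, 0.261], [0.576, 0.362, 0.267]]
grip 158 [0.4729 0.3524 0.2626] (array([472.5, 348.9]), array([63.4, 23.6]), 5.1) [[0.443, 0.34, 0.25], [0.5, 0.361, 0.271]]Traceback (most recent call last):
  File "<stdin>", line 23, in <module>
    return umr_maximum(a, axis, None, out, keepdims, initial, where)
ValueError: zero-size array to reduction operation maximum which has no identity
```

Run:
```python
from h import *
d=np.deg2rad
def t(n,p,yaw):
    q=ctrl.ik(p,down(d(yaw))); print(n,yaw,None if q is None else np.round(q,2))
s=get_state()
for p in([.116,-.383,.45],[.13,-.42,.45],[.11,-.36,.40]):
    q=ctrl.ik(p,s["eef_rot"]); print(p,None if q is None else np.round(q,2))
for y in(3.7,183.7): t("grip",[.4715,.3475,.241],y); t("up",[.4715,.3475,.38],y); t("out",[.49,.12,.30],y)
for y in(-5.4,174.6): t("place",[.52,.06,.195],y)
for y in(-95.4,84.6,174.6,-5.4): t("push0",[.56,-.21,.112],y);t("push1",[.57,0,.112],y);t("g0",[.437,-.16,.112],y);t("g1",[.45,0,.112],y)
```

```text
[0.116, -0.383, 0.45] [ 1.47  0.03 -0.27  1.57  0.01  1.54 -0.07]
[0.13, -0.42, 0.45] [ 1.45  0.1  -0.27  1.5   0.03  1.55 -0.1 ]
[0.11, -0.36, 0.4] [ 1.47  0.   -0.26  1.74  0.    1.41 -0.07]
grip 3.7 [-0.02  0.64 -1.15  1.59  0.6   1.31 -2.77]
up 3.7 [-0.65  0.36 -0.04  1.32  0.01  1.45 -2.2 ]
out 3.7 [ 0.45  0.4  -1.08  1.68  0.37  1.28 -2.21]
grip 183.7 [ 0.    0.67 -1.23  1.59  0.64  1.35  0.33]
up 183.7 [-0.02  0.56 -1.22  1.32  0.52  1.61  0.47]
out 183.7 [ 0.5   0.44 -1.18  1.68  0.42  1.3   0.87]
place -5.4 [ 0.31  0.44 -0.7   1.82  0.33  1.   -2.18]
place 174.6 [ 0.54  0.58 -1.12  1.81  0.57  1.12  0.7 ]
push0 -95.4 [ 0.21  0.58  0.18  1.73 -0.13  0.83 -2.79]
push1 -95.4 [-0.66  0.83  1.15  1.82 -0.86  1.1  -2.43]
g0 -95.4 [ 0.21  0.42  0.12  2.07 -0.08  0.66 -2.85]
g1 -95.4 [-0.76  0.66  1.15  2.12 -0.8   0.9  -2.37]
push0 84.6 [ 0.69  0.64 -0.61  1.73  0.44  0.92 -0.19]
push1 84.6 [ 0.4   0.62 -0.71  1.8   0.5   0.91 -0.63]
g0 84.6 [ 0.74  0.47 -0.63  2.07  0.41  0.73 -0.24]
g1 84.6 [ 0.46  0.47 -0.73  2.1   0.46  0.73 -0.66]
push0 174.6 [ 0.85  0.72 -0.9   1.73  0.65  1.03  1.18]
push1 174.6 [ 0.56  0.73 -1.02  1.8   0.72  1.04  0.74]
g0 174.6 [ 0.91  0.53 -0.9   2.07  0.58  0.81  1.14]
g1 174.6 [ 0.59  0.53 -0.95  2.1   0.61  0.81  0.75]
push0 -5.4 [ 0.48  0.58 -0.25  1.73  0.18  0.85 -1.52]
push1 -5.4 [ 0.21  0.56 -0.39  1.81  0.28  0.83 -1.98]
g0 -5.4 [ 0.51  0.42 -0.3   2.07  0.19  0.68 -1.58]
g1 -5.4 [ 0.29  0.42 -0.48  2.1   0.3   0.68 -2.05]
```

Run:
```python
from h import *
d=np.deg2rad
s=get_state()
ctrl.movel([.116,-.383,.45],max_speed=.3)
print(get_state()["time"])
ctrl.set_joints([-.65,.03,-.04,1.57,.01,1.54,-2.2])
ctrl.movep([.4715,.3475,.36],down(d(3.7)))
s=get_state(); print(s["time"],s["qpos"].round(2),s["tcp_pos"])
im,P,K,W=look("wrist"); cv2.imwrite("pics/w1.png",im); np.save("w1.npy",P)
for r in models.masks_of("wrist","basket_grip")[:2]: print(r["p"],r["point"],r["mask"].sum())
hsv=cv2.cvtColor(im,cv2.COLOR_BGR2HSV);x,y,z=P[...,0],P[...,1],P[...,2]
m=(abs(x-.47)<.06)&(abs(y-.35)<.05)&(z>.235)&(z<.29)&(hsv[...,2]<70);Q=P[m]
print(m.sum(),Q.mean(0).round(4),np.percentile(Q,[2,98],axis=0).round(4).tolist(),cv2.minAreaRect((Q[:,:2]*1000).astype(np.float32)))
```

```text
2.3917
5.5833 [-0.65  0.37 -0.04  1.37  0.01  1.4  -2.2 ] [0.47135624 0.34682808 0.36083543]
0.91 [319.0, 162.1] 23307
1265 [0.474 0.347 0.269] [[0.4434, 0.3392, 0.2674], [0.5014, 0.3552, 0.2703]] ((471.8000793457031, 347.0370788574219), (60.241939544677734, 15.205897331237793), 4.063302516937256)
```

View pics/w1.png

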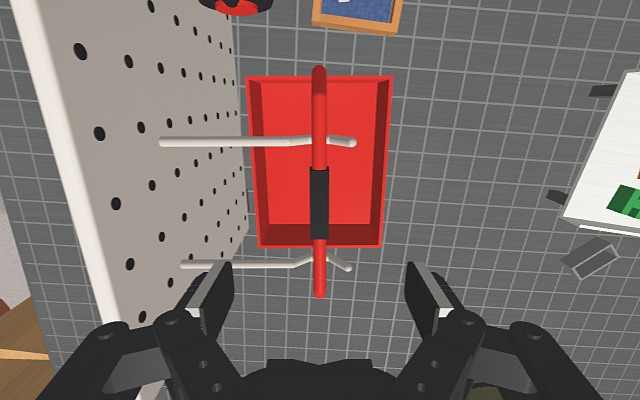

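Run:
```python
from h import *
d=np.deg2rad
ctrl.movel([.4718,.3470,.241],max_speed=.15)
s=get_state();print(s["time"],s["tcp_pos"],s["contact_force"].round(1))
ctrl.close_gripper(60); s=get_state();print(s["width"],s["contact_force"].round(1))
ctrl.movel([.4718,.3470,.283],max_speed=.1); s=get_state();print(s["tcp_pos"],s["contact_force"].round(1))
u=np.array([.063,-.998])
p=np.array([.4718,.3470])+.20*u
ctrl.movel([*p,.283],max_speed=.15); s=get_state();print(s["time"],s["tcp_pos"],s["contact_force"].round(1),s["width"],s["qpos"].round(2))
for n in("top","side"):
    im,P,K,W=look(n); cv2.imwrite(f"pics/{n}2.png",im); np.save(f"{n}2.npy",P)
    hsv=cv2.cvtColor(im,cv2.COLOR_BGR2HSV);x,y,z=P[...,0],P[...,1],P[...,2]
    m=(y>.0)&(y<.3)&(x>.3)&(x<.7)&((hsv[...,0]<8)|(hsv[...,0]>172))&(hsv[...,1]>120)&(z>.05)&(z<.24);Q=P[m];print(n,m.sum(),np.nanpercentile(Q,[1,99],axis=0).round(3).tolist(),cv2.minAreaRect((Q[:,:2]*1000).astype(np.float32)))
im=np.hstack([cv2.imread("pics/top2.png")[100:320,150:420],cv2.imread("pics/side2.png")[100:320,200:470]]);cv2.imwrite("pics/c2.png",im)
```

```text
6.625 [0.47218373 0.34728806 0.24214068] [ 0.4 -0.1 -0.1]
0.015158550317368489 [ 0.8 -0.2  1.9]
[0.4715238  0.34676104 0.28236443] [-0.8  0.5 -2.9]
9.3167 [0.48427591 0.14841919 0.2829333 ] [ 0.5  0.3 -2.3] 0.015016203887184025 [-0.36  0.28  0.02  1.72 -0.01  1.14 -1.84]
top 1165 [[0.38, 0.06, 0.088], [0.595, 0.136, 0.176]] ((484.4410400390625, 148.41615295410156), (220.51980590820312, 168.37684631347656), 3.1749331951141357)
side 2981 [[0.373, 0.059, 0.089], [0.597, 0.242, 0.225]] ((483.63970947265625, 150.2156982421875), (225.6913604736328, 181.5614471435547), 3.4605414867401123)
```

View pics/c2.png

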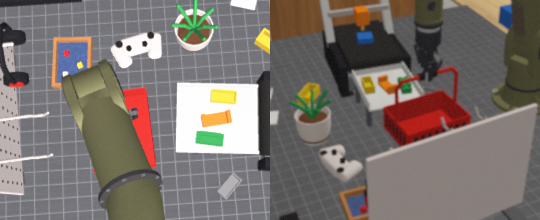

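```bash
cat >> h.py <<'E'
YAW=np.deg2rad(-5.4); O=np.array([.516,-.009])
ux=np.array([np.cos(YAW),np.sin(YAW)]); uy=np.array([-np.sin(YAW),np.cos(YAW)])
def pw(x,y,z): return [*(O+ux*x+uy*y),z]
E
python3 - <<'E'
from h import *
def st(n):
    s=get_state(); print(n,round(float(s["time"]),2),s["tcp_pos"].round(4),s["contact_force"].round(1),round(float(s["width"]),4)); return s
ctrl.movep(pw(0,.112,.25),down(YAW)); st("pre")
ctrl.movel(pw(0,.112,.197),max_speed=.1); st("low")
ctrl.movel(pw(0,.058,.197),max_speed=.08); s=st("in"); f0=s["contact_force"][2]
z=.194
while z>.185:
    ctrl.movel(pw(0,.058,z),max_speed=.03); s=st("d")
    if s["contact_force"][2]-f0>2: break
    z-=.0015
im,P,K,W=look("side"); cv2.imwrite("pics/side3.png",im); np.save("side3.npy",P)
im2,P2,K,W=look("wrist"); cv2.imwrite("pics/w3.png",im2); np.save("w3.npy",P2)
cv2.imwrite("pics/c3.png",np.vstack([cv2.resize(im[120:270,240:460],(640,436))[:,:],cv2.resize(im2,(256,160),).repeat(1,0) if False else np.zeros((1,640,3),np.uint8)]))
E
```

```text
pre 9.8 [0.5268 0.1016 0.2489] [-1.   0.3 -2.8] 0.0151
low 10.48 [0.5268 0.103  0.1977] [ 0.6  0.2 -1.8] 0.0149
in 11.31 [0.5215 0.0492 0.197 ] [-0.3  0.  -2.7] 0.0151
d 11.56 [0.5213 0.0493 0.1937] [ 0.2 -0.3 -2. ] 0.0147
d 11.81 [0.5214 0.0489 0.1924] [-0.4  0.6 -2.6] 0.0147
d 12.06 [0.5217 0.0487 0.1915] [-0.  -0.5  3.9] 0.0148
```

View pics/c3.png

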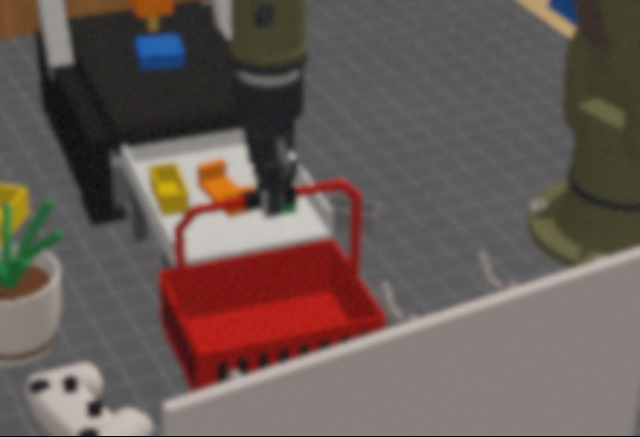

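Run:
```python
from h import *
ctrl.ungrasp(); print(get_state()["contact_force"].round(1))
ctrl.movel(pw(0,.058,.33),max_speed=.2)
ctrl.movel(pw(-.10,-.11,.34),max_speed=.25)   # camera (+x side) looks on to the tray
s=get_state();print(s["time"],s["tcp_pos"])
im,P,K,W=look("wrist"); cv2.imwrite("pics/w4.png",im); np.save("w4.npy",P)
def loc(P): # to printer frame, mm
    Q=P.copy(); d=P[...,:2]-O; Q[...,0]=d@ux; Q[...,1]=d@uy; return Q*1000
for n,(im,P) in {"wrist":(im,P)}.items():
    L=loc(P); x,y,z=L[...,0],L[...,1],L[...,2]; hsv=cv2.cvtColor(im,cv2.COLOR_BGR2HSV)
    r=(abs(x)<92)&(y>-235)&(y<20)
    for nm,lo,hi in(("yellow",22,35),("orange",5,20),("green",45,80)):
        m=r&(hsv[...,0]>=lo)&(hsv[...,0]<=hi)&(hsv[...,1]>110)&(z>107); Q=L[m]
        print(nm,m.sum(),cv2.minAreaRect(Q[:,:2].astype(np.float32)) if len(Q) else '', np.percentile(Q,[1,99],axis=0).round(0).tolist() if len(Q) else '')
    red=((hsv[...,0]<8)|(hsv[...,0]>172))&(hsv[...,1]>120)
    m=red&(z>70)&(z<90)&(abs(x)<150)&(y<180); Q=L[m]; print("rim",m.sum(),np.percentile(Q,[1,99],axis=0).round(0).tolist() if len(Q) else '',cv2.minAreaRect(Q[:,:2].astype(np.float32)) if len(Q) else '')
    w=(z>97)&(z<112)&(hsv[...,1]<40)&(hsv[...,2]>120)&(abs(x)<130)&(y>-260)&(y<30); Q=L[w]
    for a in range(-80,81,20):
        q=Q[abs(Q[:,0]-a)<8]; print(a,len(q),np.percentile(q[:,1],[1,99]).round(1) if len(q) else'',end='; ')
    w=(z>125)&(z<142)&(hsv[...,1]<40)&(abs(x)<130)&(y>-260)&(y<30); Q=L[w]; print("walls",len(Q),np.percentile(Q,[1,99],axis=0).round(0).tolist(),cv2.minAreaRect(Q[:,:2].astype(np.float32)))
```

```text
[ 0.5 -0.1  0.8]
14.6167 [ 0.40658489 -0.10802571  0.33965682]
yellow 2985 ((63.167564392089844, -138.29356384277344), (74.25511932373047, 33.96238327026367), 86.25980377197266) [[45.0, -174.0, 108.0], [80.0, -101.0, 137.0]]
orange 2701 ((-1.3143501281738281, -117.49716186523438), (35.758731842041016, 84.54578399658203), 10.670488357543945) [[-24.0, -159.0, 116.0], [21.0, -76.0, 139.0]]
green 2232 ((-59.75569152832031, -98.95111083984375), (78.71247100830078, 35.9273796081543), 84.14192962646484) [[-79.0, -138.0, 117.0], [-40.0, -61.0, 139.0]]
rim 381 [[-110.0, 15.0, 71.0], [-98.0, 128.0, 89.0]] ((-103.88034057617188, 72.48082733154297), (12.223705291748047, 119.65751647949219), 0.10942436754703522)
-80 1751 [-238.3   -4.9]; -60 1645 [-238.3   -4.5]; -40 2357 [-237.9   -4.9]; -20 2279 [-238.2   -4.7]; 0 1799 [-238.3   -4.4]; 20 2703 [-237.8   -4.9]; 40 3211 [-237.7   -5. ]; 60 2329 [-238.1   -4.4]; 80 2148 [-238.2   -4.2]; walls 2217 [[-127.0, -258.0, 125.0], [76.0, -9.0, 142.0]] ((-12.25311279296875, -144.48269653320312), (257.9099426269531, 205.8663330078125), 82.7529067993164)
```

View pics/w4.png

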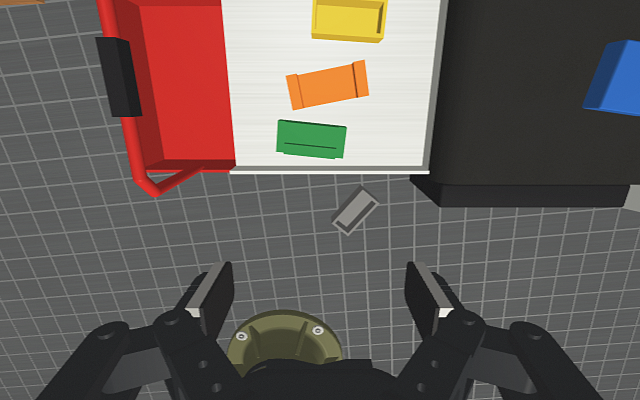

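```bash
cat > push.py <<'E'
from h import *
import sys
def push(x,y0,y1=-.010,v=.07):
    ctrl.movel(pw(x,y0,.20),max_speed=.2)
    ctrl.movel(pw(x,y0,.111),max_speed=.12); s=get_state(); print("dn",s["tcp_pos"].round(4),s["contact_force"].round(1))
    for y in np.linspace(y0,y1,4)[1:]:
        ctrl.movel(pw(x,y,.111),max_speed=v); s=get_state(); print(s["tcp_pos"].round(3),s["contact_force"].round(1))
    ctrl.movel(pw(x,y1,.20),max_speed=.2)
    print("t",s["time"])
E
python3 - <<'E'
from push import *
ctrl.close_gripper(40); print(get_state()["width"])
push(-.060,-.168)
ctrl.movel(pw(-.10,-.11,.34),max_speed=.3)
im,P,K,W=look("wrist"); cv2.imwrite("pics/w5.png",im)
E
```

```text
7.96206455667359e-05
dn [ 0.4409 -0.1708  0.1117] [0.7 0.5 0.5]
[ 0.445 -0.118  0.111] [ 0.2 -0.1 -0. ]
[ 0.45  -0.066  0.111] [0.4 0.2 0.5]
[ 0.455 -0.014  0.111] [-0.4  0.2  0.4]
t 19.9583
```

View pics/w5.png

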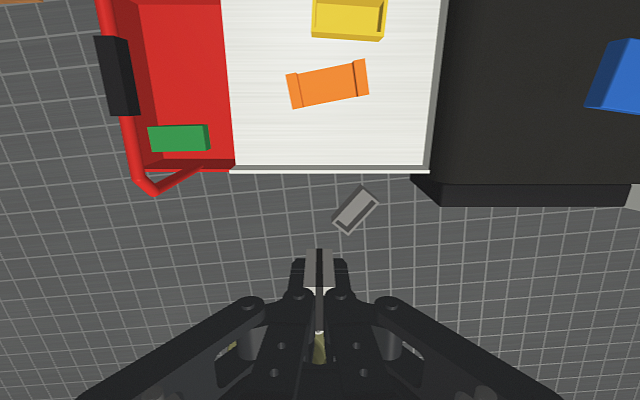

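Picture 7: the green print lies flat in the basket at (180,138). The basket hasn't moved, and the orange and yellow prints are where they were.

Run:
```python
from push import *
ctrl.movel(pw(0,-.15,.24),max_speed=.3)
push(0,-.190)
ctrl.movel(pw(.03,-.10,.22),max_speed=.3)
push(.062,-.203)
ctrl.movel(pw(-.05,-.11,.36),max_speed=.3)
im,P,K,W=look("wrist"); cv2.imwrite("pics/w6.png",im)
t,_,_,_=look("top"); cv2.imwrite("pics/top6.png",t); s,_,_,_=look("side"); cv2.imwrite("pics/side6.png",s)
print(get_state()["time"])
cv2.imwrite("pics/c6.png",np.vstack([im[:300],np.hstack([t[80:330,120:440],cv2.resize(s[110:280,220:437],(320,250))])]))
```

```text
dn [ 0.4987 -0.1982  0.1118] [ 0.2 -0.9  0.6]
[ 0.504 -0.139  0.111] [-0.1  0.5 -0.6]
[ 0.509 -0.079  0.111] [ 0.6 -0.4 -0.1]
[ 0.515 -0.02   0.111] [ 0.3 -0.8 -0.8]
t 26.3333
dn [ 0.5591 -0.217   0.1118] [-0.4 -0.3 -0.4]
[ 0.565 -0.153  0.111] [-0.3  0.5 -0.3]
[ 0.571 -0.089  0.111] [-1.1 -0.6 -0.1]
[ 0.577 -0.025  0.111] [ 0.4 -0.7  0.3]
t 32.1917
33.8167
```

View pics/c6.png

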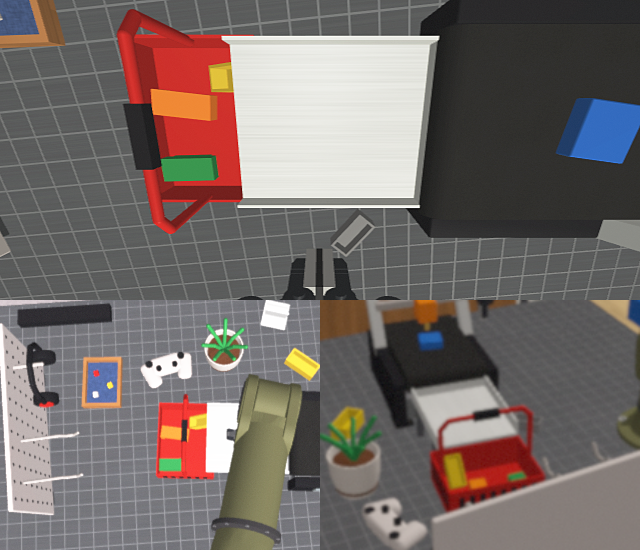

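Run:
```python
from h import *
ctrl.movel(pw(-.10,-.14,.36),max_speed=.2); ctrl.pause(1)
for n in("wrist","side","top"):
    im,P,K,W=look(n); hsv=cv2.cvtColor(im,cv2.COLOR_BGR2HSV); cv2.imwrite(f"pics/{n}7.png",im)
    d=P[...,:2]-O; L=np.dstack([d@ux,d@uy,P[...,2]])*1000; x,y,z=L[...,0],L[...,1],L[...,2]
    for nm,lo,hi in(("yellow",22,35),("orange",8,20),("green",45,80),("red",172,180)):
        m=(hsv[...,0]>=lo)&(hsv[...,0]<=hi)&(hsv[...,1]>130)&(abs(x)<115)&(y>-30)&(y<160); Q=L[m]
        if len(Q)>5: print(n,nm,m.sum(),np.percentile(Q,[2,50,98],axis=0).round(0).tolist())
    for t in("half_print","controller","planter","dice_tray"):
        r=models.recognise(n,t)
        if n!="wrist" and r: c,q=np.round(r[0]["point"]).astype(int); print(n,t,c,q)
print(get_state()["time"])
im=cv2.imread("pics/side7.png");cv2.imwrite("pics/c7.png",cv2.resize(im[160:260,270:400],None,fx=5,fy=5,interpolation=2))
```

```text
wrist yellow 585 [[45.0, 14.0, 11.0], [66.0, 38.0, 25.0], [79.0, 49.0, 63.0]]
wrist orange 1942 [[4.0, 52.0, 6.0], [26.0, 89.0, 36.0], [47.0, 137.0, 38.0]]
wrist green 1375 [[-87.0, 59.0, 19.0], [-70.0, 95.0, 36.0], [-52.0, 136.0, 38.0]]
wrist red 158 [[-83.0, 38.0, 3.0], [45.0, 117.0, 6.0], [93.0, 141.0, 180.0]]
side yellow 225 [[-68.0, -15.0, 12.0], [59.0, 11.0, 38.0], [80.0, 57.0, 75.0]]
side orange 220 [[-103.0, -26.0, -1.0], [34.0, 42.0, 34.0], [102.0, 141.0, 116.0]]
side green 17 [[-85.0, 65.0, 32.0], [-68.0, 70.0, 34.0], [-57.0, 79.0, 37.0]]
side red 163 [[-108.0, -26.0, 4.0], [59.0, 58.0, 49.0], [110.0, 149.0, 80.0]]
side half_print 296 134
side controller 266 260
side planter 241 220
side dice_tray 281 310
top yellow 214 [[43.0, 1.0, 10.0], [65.0, 25.0, 30.0], [78.0, 50.0, 79.0]]
top orange 384 [[-90.0, 13.0, 0.0], [24.0, 99.0, 35.0], [89.0, 139.0, 217.0]]
top green 230 [[-87.0, 77.0, 30.0], [-72.0, 107.0, 36.0], [-56.0, 138.0, 43.0]]
top red 33 [[-111.0, 2.0, 1.0], [-30.0, 68.0, 60.0], [99.0, 154.0, 222.0]]
top half_print 470 217
top controller 286 149
top planter 345 129
top dice_tray 305 223
36.0083
```

View pics/c7.png

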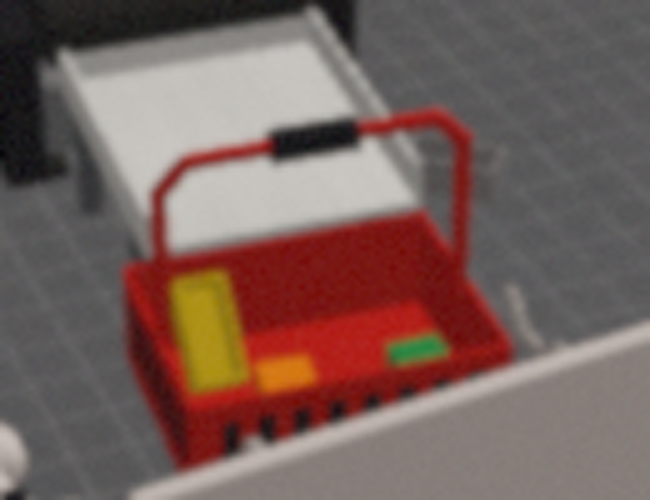

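```bash
python3 -c "
from station import ticket,get_state
s=get_state();print(s['time'],s['contact_force'].round(1));print(ticket.close_job())"
```

```text
36.0083 [ 0.7 -0.1  0.1]
the job is handed in; nothing more can be done
None
```

The job is done and handed in at about 36 s of the 72 s allowed. I lifted the basket off its pegs and stood it on the desk, with its rear wall tucked about 25 mm under the tray lip. Then I pushed the green, orange and yellow prints off the lip one at a time, and all three dropped into it.

**Last checks:**
- **Basket:** it stands upright and square to the tray.
- **Prints:** the tray is empty. The green and orange prints lie on the basket floor. The yellow box leans against the basket's rear wall, with its top at about 75–79 mm, just under the 80 mm rim. It stayed there after a 1 s wait.
- **Forces:** the wrist force read only a few newtons at every check, and the gripper was clear of everything at hand-in.
- **Other objects:** in the pictures, the blue print, controller, planter, dice tray and both look-alike boxes appear where they started.

**Disagreement:** in the last top view the detector placed the dice tray at (305,223), which is on the red basket, so I took it as a false hit. The side view shows the dice tray unmoved.

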